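Stack the stoneware on the breakfast bar

TASK

Tidy the five loose pieces of grey stoneware into two stacks. In the middle of the round mat stand the square canister, on it the round canister with its foot in the square one's mouth, and on top the lid with the round knob; in the middle of the square board stand the eared dish and close it with the lid with the bar handle. Every piece must sit upright and fully home; leave the mug, the pepper mill and the jam jar where they are.

Things in the scene. Friction and masses are not known exactly. Their poses are not given: they have to be found in the camera images.
- square_canister: Mid-grey stoneware canister, square from above, 58 x 58 mm, 62 mm tall in all; walls 6 mm, square open mouth 46 x 46 mm, 50 mm deep; round foot 38 mm across, 6 mm high, underneath; 0.26 kg. x and y axes are square to its flat sides. Origin: centre of the foot's underside, z up. A piece seated in the mouth (body on the rim) has its origin 56 mm above this one's.
- round_canister: Mid-grey stoneware canister, round without ears, 58 mm across, 50 mm tall in all; walls 6 mm, round open mouth 46 mm, 38 mm deep; round foot 38 mm across, 6 mm high, underneath; 0.18 kg. Origin: centre of the foot's underside, z up. A piece seated in the mouth (body on the rim) has its origin 44 mm above this one's.
- eared_dish: Low mid-grey stoneware dish, round, 62 mm across, 40 mm tall in all; walls 6 mm, round open mouth 50 mm, 28 mm deep; round foot 38 mm across, 6 mm high, underneath; 0.17 kg. Two ears 26 mm wide reach 43 mm from the centre along +x and -x: grip along y. Origin: centre of the foot's underside, z up. A piece seated in the mouth (body on the rim) has its origin 34 mm above this one's.
- knob_lid: Mid-grey stoneware lid lying foot down: disc 56 mm across, from 6 to 14 mm above the origin; upright round knob 22 mm across, from 14 to 36 mm; round foot 38 mm across, 6 mm high, underneath, goes into a mouth; 0.09 kg. Origin: centre of the foot's underside, z up.
- bar_lid: Mid-grey stoneware lid lying foot down: disc 60 mm across, from 6 to 14 mm above the origin; bar handle 46 mm long along x, 12 mm wide along y, from 14 to 36 mm; round foot 38 mm across, 6 mm high, underneath, goes into a mouth; 0.09 kg. Origin: centre of the foot's underside, z up.
- round_mat: Round grey woven table mat, 110 mm across, 8 mm thick, fixed to the counter. Origin: centre of its underside, at counter height.
- square_board: Square brown wooden board, 100 x 100 mm, 8 mm thick, fixed to the counter. Origin: centre of its underside, at counter height.
- mug: Bystander: white mug, 72 mm across, 85 mm tall, with a handle (towards its +y, out to about 70 mm from the centre). Origin: centre of its underside.
- pepper_mill: Bystander: dark wooden pepper mill, 52 mm across at the foot, 122 mm tall. Origin: centre of its underside.
- jam_jar: Bystander: amber glass jar with a steel cap and a white label, 60 mm across, 85 mm tall. Origin: centre of its underside.

How it is judged:
By the outcome, as a careful person would: the job done as asked, in the order asked, and still so for the second after the job is handed in, with the robot touching nothing.
It also fails if it takes over 120 s, if anything falls off the work surface, if the arm or the gripper's body presses on something with over 40 N, if the wrist force passes 120 N, or if a joint passes its speed limit or range.

ROBOT

A 6-joint arm with a two-finger parallel gripper is mounted at the origin on the work surface. World frame = base frame: x ahead of the robot, y to its left, z up, the work surface at z = 0. Lengths are in mm, angles in degrees, forces in N, time in s.
With the tool pointing down it reaches from about 275 to 850 mm from the base axis. Payload 5.2 kg.
Tool frame: the origin (TCP) lies on the mounting face of the last link; the fingertips stand 173 mm ahead of it and the grasp point (between the pads) lies 155 mm ahead of it; z points along the fingers, y is the line along which they close (so a half turn about z gives the same grasp; the last joint's range is limited). The gripper opens to 85 mm and grips with 20 to 120 N. Pads are 22 mm wide; open, the fingers measure 114 mm over their backs; the gripper's body (76 mm by 85 mm) begins 54 mm behind the grasp point. The pads swing forward as they close: fully open they stand 13 mm farther back than shut.
Start: joints at [-76.249, 14.817, 87.949, -0, 77.235, -11.62], TCP at [235.68, -496.952, 404.71] pointing down, gripper open.
Joint ranges: [-179.93, 179.93], [-52.35, 119.4], [10.71, 147.94], [-69.91, 249.91], [12.55, 155.21], [-178.61, 178.61]. Speed limits (degrees/s): [147.25, 147.25, 180, 180, 180, 180].

INTERFACE

Orientations are given as [roll, pitch, yaw] about the fixed x, y, z axes, in that order (R = Rz(yaw) Ry(pitch) Rx(roll)).
In Python, from station import ctrl, camrig, get_obs gives the robot as it stands (ctrl), with the cameras (camrig) and the readings as plain functions.
- The arm moves only by the tool steer_hand, called after "Call:" as name(argument=value, ...), one argument or row to a line, values as JSON. Schema: {"type":"object","properties":{"deltas":{"type":"array","items":{"type":"array","items":{"type":"array","items":{"type":"number"},"minItems":5,"maxItems":5},"minItems":1,"maxItems":20},"minItems":1,"maxItems":1},"only":{"type":"string"},"quiet":{"type":"boolean"},"lines":{"type":"string"}},"required":["deltas"],"additionalProperties":false}. deltas is a list that holds a single list of rows (three levels of brackets), with 1 to 20 rows, each of 5 numbers: dx, dy, dz in parts of the range, where 1.0 means 1000 mm, then a turn about the tool's z in a scale on which 1.0 is 90 degrees, then the finger opening in mm; each row is the pose to reach, as a shift and turn from the pose commanded when the call began, along the tool's axes at that moment; what a row does not reach only later rows make up. A row lasts 1/8 s, in which the tool goes at most 62.5 mm and 10.7 degrees, less where a joint would pass 70% of its speed; a pose out of reach is approached as far as the arm can. The fingers move at their own pace and stop on an object; the grip force is fixed at half the most. Time passes only in rows, so rows that do not move let the fingers close. The tool returns the time, the measured TCP pose, the force, the opening and the grip force at its end. only (a regular expression) keeps the lines of the reply that match it, lines (a string "A,B") keeps lines A to B, and quiet returns only ok. No shift or turn number may pass 1 either way. Input that does not fit is refused with a message, and nothing moves.
- get_obs(): the state, without advancing time (a new reading comes with each control period).
- camrig.camera(name): name is "scene" or "top" or "wrist"; returns a dict with "color" (384x512x3 uint8, red, green, blue), "intrinsics" (3x3 intrinsics, pixels), "R" (3x3) and "t" (3): a world point X has camera coordinates R X + t. Camera axes: x right, y down, z forward; pixel columns grow to the right and rows downward; lengths in mm; the calibration is good to about 2 mm. A picture is of the moment at which its call begins. There is no depth.
- ctrl.sign_off(): hands the job in; it is judged then, once.
The state is a dict: "time_s": time; "q": joint angles; "qvel": joint speeds; "joint_torque": joint torques, N m; "position": TCP position; "tool_rot": TCP orientation; "contact_force": force on the tool from outside, world axes, zero at the start; "moment": the same for the moment, N m; "opening": finger opening in mm; "grasp_force": force on a finger pad.
Only numpy, scipy, OpenCV 4.12 (cv2) and the standard library are available. Lean on these libraries where they do the work, as an engineer would, in place of code of your own. Each camera call takes 0.05 s, during which the arm holds its last target. There are 200 camera calls.

## Working session

There is one attempt and no reset: what is moved stays moved. The work goes in short steps, Python scripts to look and compute and a tool call to move; the robot and the scene stay as the last step left them, time stands still between calls to the robot, and variables do not carry over. Pictures are saved under pics/ and viewed, at most 14 in all, crops included, and the job is handed in when it is done.

```bash
ls; mkdir -p pics; python3 - <<'E'
from station import ctrl, camrig, get_obs
import cv2
o=get_obs();print(o)
for n in("top","scene"):
    c=camrig.camera(n);cv2.imwrite(f"pics/{n}0.png",cv2.resize(c["color"][:,:,::-1],(800,600),interpolation=cv2.INTER_CUBIC));print(n,c["intrinsics"],c["R"],c["t"])
E
```

```text
pics
station.py
{'time_s': 0.0, 'q': array([-7.62494106e+01,  1.48588621e+01,  8.80119338e+01,  7.55847985e-04,
        7.72360703e+01, -1.16204497e+01]), 'qvel': array([-0.09729668, -0.08286119, -0.02216815, -0.0041436 , -0.05123513,
       -0.04502425]), 'joint_torque': array([ 2.73176729e-04, -4.46024752e+01, -2.90568817e+01, -2.99238991e-04,
        1.15682409e-02, -5.15764668e-06]), 'position': array([ 235.62430031, -496.72249843,  403.87214632]), 'tool_rot': array([-1.79895473e+02, -2.22475130e-02,  2.53708511e+01]), 'contact_force': array([ 0.07675218,  0.65614074, -0.21113245]), 'moment': array([ 0.01027037, -0.00403685, -0.00696668]), 'grasp_force': 0.0, 'opening': 85.64032824879071}
top [[375.80864343   0.         258.33467188]
 [  0.         375.80864343 194.57882626]
 [  0.           0.           1.        ]] [[-0.023263   -0.99970255  0.00732482]
 [-0.98004058  0.02135731 -0.19764699]
 [ 0.19743176 -0.01177648 -0.98024589]] [-7.39197700e-01  6.00865871e+02  9.25913534e+02]
scene [[401.46936743   0.         254.31595643]
 [  0.         401.46936743 191.88771263]
 [  0.           0.           1.        ]] [[-0.50138128  0.8651235   0.01334733]
 [ 0.61721393  0.36843132 -0.69520164]
 [-0.60635285 -0.34032293 -0.71869084]] [ 290.51630916 -342.62434651 1428.76639023]
```

View pics/top0.png

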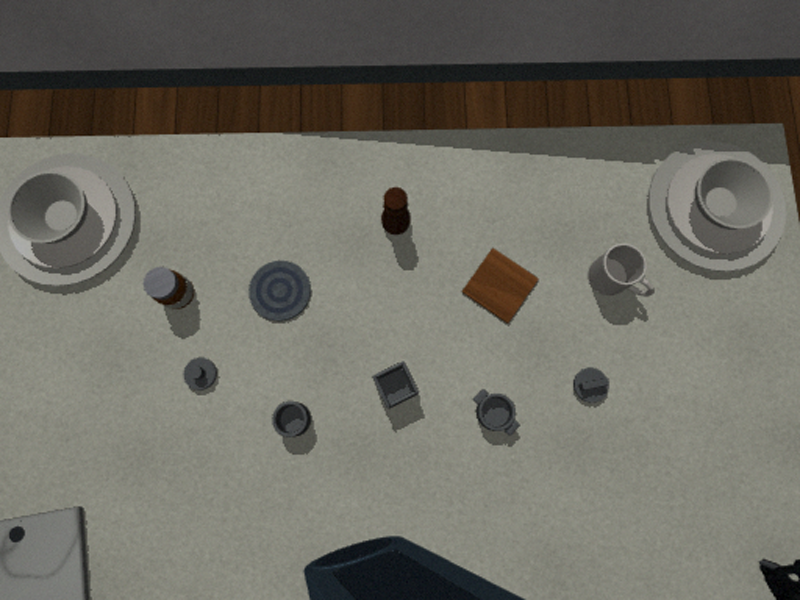

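View pics/scene0.png

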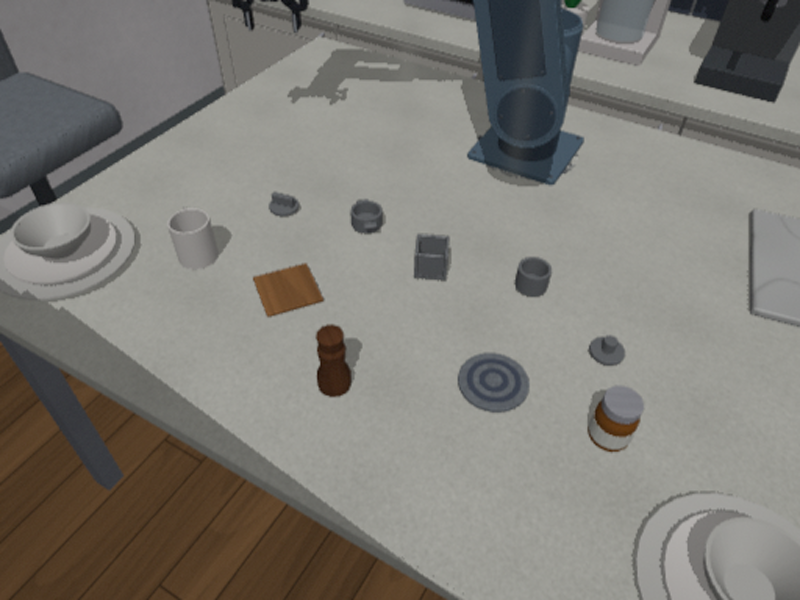

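```bash
cat > h.py <<'E'
from station import ctrl, camrig, get_obs
import cv2,numpy as np
from scipy.spatial.transform import Rotation as Ro
def w(c,u,v,z):
    d=c["R"].T@np.linalg.solve(c["intrinsics"],[u,v,1.]);o=-c["R"].T@c["t"]
    return o+d*(z-o[2])/d[2]
def px(c,X):
    p=c["intrinsics"]@(c["R"]@np.asarray(X,float)+c["t"]);return p[:2]/p[2]
def tool(x,y,z,yaw):
    "shift in tool axes from the commanded (measured) pose, turn about tool z"
    o=get_obs();R=Ro.from_euler('xyz',o["tool_rot"],degrees=True).as_matrix()
    d=R.T@(np.array([x,y,z])-o["position"]);return d.round(1),o["position"].round(1),o["tool_rot"].round(2)
E
python3 - <<'E'
from h import *
c=camrig.camera("top");im=c["color"][:,:,::-1]
t=[]
for u,v in [(179,186),(320,183),(128,240),(187,268),(254,246),(318,264),(378,247)]:
    a=cv2.resize(im[v-25:v+25,u-25:u+25],(200,200),interpolation=cv2.INTER_CUBIC)
    a=cv2.convertScaleAbs(a,alpha=1.5)
    for k in range(0,200,40): a[:4,k]=a[k,:4]=(0,0,255)
    t.append(a)
t.append(t[0]*0)
cv2.imwrite("pics/m.png",np.vstack([np.hstack(t[:4]),np.hstack(t[4:])]))
for u,v in [(179,186),(320,183),(128,240),(187,268),(254,246),(318,264),(378,247)]: print(w(c,u,v,8).round())
E
```

```text
[640. 204.   8.]
[ 640. -187.    8.]
[494. 339.   8.]
[416. 179.   8.]
[470.   0.   8.]
[ 419. -170.    8.]
[ 460. -334.    8.]
```

View pics/m.png

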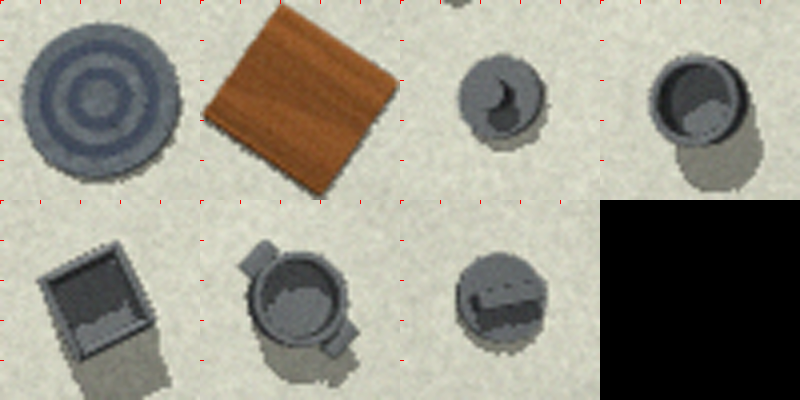

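```bash
python3 - <<'E'
from h import *
c=camrig.camera("top")
B=dict(mat=(179,186,8),board=(320,183,8),knob=(128,240,14),round=(187,268,50),square=(254,246,62),dish=(318,264,40),bar=(378,247,14))
f=lambda n,x,y:w(c,B[n][0]-25+x/4-.375,B[n][1]-25+y/4-.375,B[n][2])
for n,x,y in[("mat",100,99.5),("board",102,97),("knob",102,97),("round",96,101),("square",98.3,101),("dish",98,99.5),("bar",101,98)]:print(n,f(n,x,y).round(1))
def ang(n,a,b):
    p,q=f(n,*a),f(n,*b);d=q-p;print(n,np.degrees(np.arctan2(d[1],d[0])).round(1),np.linalg.norm(d).round(1))
ang("board",(81,5),(198,80));ang("board",(4,115),(125,190));ang("board",(4,115),(81,5));ang("board",(125,190),(198,80))
ang("square",(38,80),(118,43));ang("square",(82,160),(155,122));ang("square",(38,80),(82,160));ang("square",(118,43),(155,122))
ang("dish",(62,55),(140,140));ang("bar",(72,103),(140,90))
# compare with scene view: predicted pixels for pieces (800 scale)
s=camrig.camera("scene")
for n,x,y in[("mat",100,99.5),("board",102,97),("knob",102,97),("round",96,101),("square",98.3,101),("dish",98,99.5),("bar",101,98)]:print(n,(px(s,f(n,x,y))*800/512).round())
w0=camrig.camera("wrist");print(w0["intrinsics"][0,0]);o=get_obs()
R=Ro.from_euler('xyz',o["tool_rot"],degrees=True).as_matrix()
print("cam pos in tool",R.T@(-w0["R"].T@w0["t"]-o["position"]),"axes",(w0["R"]@R).round(2))
E
```

```text
mat [641.7 205.5   8. ]
board [ 643.5 -187.9    8. ]
knob [496.6 336.6  14. ]
round [416.4 175.2  50. ]
square [467.3   1.9  62. ]
dish [ 419.7 -162.2   40. ]
bar [ 462.1 -331.9   14. ]
board -125.4 96.9
board -124.0 97.7
board -36.4 97.3
board -35.9 94.8
square -66.5 56.3
square -64.1 52.0
square -152.0 57.7
square -156.2 55.4
dish -139.3 72.8
bar -80.7 47.0
mat [493. 380.]
board [286. 288.]
knob [606. 349.]
round [533. 267.]
square [431. 245.]
dish [366. 210.]
bar [283. 205.]
295.3414213245602
cam pos in tool [67.71814164 -0.42536793 31.52537234] axes [[-0.    1.    0.  ]
 [-0.96  0.   -0.27]
 [-0.27 -0.    0.96]]
```

Units first: shifts go in shares of 1000 mm and turns go in shares of 90 degrees. So 423 mm / 1000 = 0.423, -351 mm / 1000 = -0.351.

Call:
steer_hand(
  deltas=[
    [[0.423,-0.351,0.075,0,85],[0.423,-0.351,0.075,0,85],[0.423,-0.351,0.075,0,85],[0.423,-0.351,0.075,0,85],[0.423,-0.351,0.075,0,85],[0.423,-0.351,0.075,0,85],[0.423,-0.351,0.075,0,85],[0.423,-0.351,0.075,0,85],[0.423,-0.351,0.075,0,85],[0.423,-0.351,0.075,0,85],[0.423,-0.351,0.075,0,85],[0.423,-0.351,0.075,0,85],[0.423,-0.351,0.075,0,85]],
  ],
)

```text
time_s: 1.92
position: [467.3, 0.2, 330.0]
tool_rot: [180.0, -0.0, 25.2]
contact_force: [0.6, 0.1, 0.3]
opening: 85.1
grasp_force: 0.0
```

```bash
python3 - <<'E'
from h import *
c=camrig.camera("wrist");im=c["color"][:,:,::-1].copy()
a=np.radians(25.2);R=np.array([[np.cos(a),-np.sin(a)],[np.sin(a),np.cos(a)]])
p=[px(c,[*(np.array([467.3,1.9])+R@q),62]) for q in np.array([[-29,-29],[29,-29],[29,29],[-29,29]])]
cv2.polylines(im,[np.array(p).round().astype(int)],True,(0,0,255));cv2.imwrite("pics/w1.png",cv2.resize(im,(800,600)))
print(tool(467.3,1.9,192,0))
E
```

```text
(array([  0.6,  -1.5, 137.9]), array([4.673e+02, 3.000e-01, 3.299e+02]), array([ 1.7999e+02, -2.0000e-02,  2.5240e+01]))
```

View pics/w1.png

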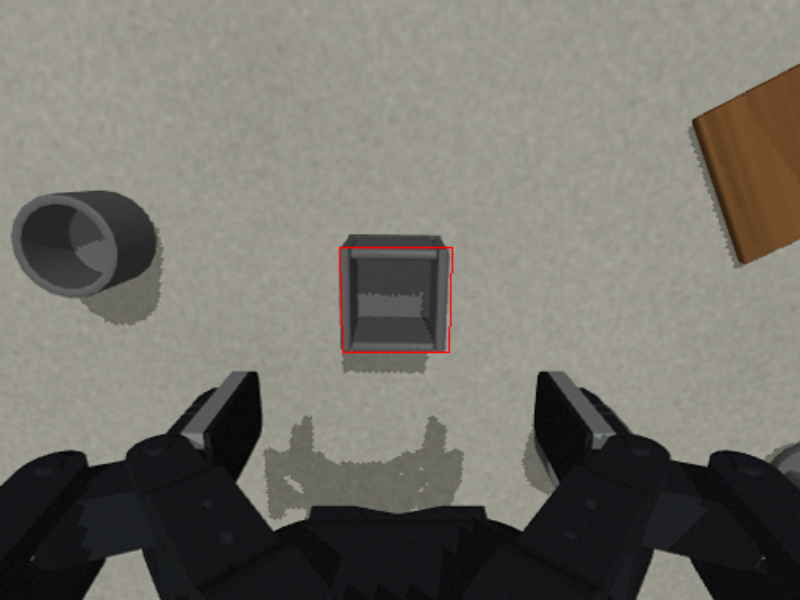

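The overlay of the square canister (rim px x 340–449, y 248–352) matches within about 1 mm, and the fingers are parallel to its sides. Descend and grip.

Scaled: 138 mm / 1000 = 0.138, 110 mm / 1000 = 0.11.

Call:
steer_hand(
  deltas=[
    [[0.0005,-0.002,0.06,0,85],[0.0005,-0.002,0.11,0,85],[0.0005,-0.002,0.138,0,85],[0.0005,-0.002,0.138,0,85],[0.0005,-0.002,0.138,0,50],[0.0005,-0.002,0.138,0,50],[0.0005,-0.002,0.138,0,50],[0.0005,-0.002,0.138,0,50],[0.0005,-0.002,0.138,0,50],[0.0005,-0.002,0.138,0,50]],
  ],
)

```text
time_s: 3.22
position: [467.9, 3.2, 193.4]
tool_rot: [179.9, -0.2, 25.4]
contact_force: [-0.8, -0.2, 7.4]
opening: 57.3
grasp_force: 64.5
```

Call:
steer_hand(
  deltas=[
    [[0,0,-0.03,0,50],[0,0,-0.06,0,50],[0,0,-0.06,0,50],[0,0,-0.06,0,50]],
  ],
)

```text
time_s: 3.72
position: [466.6, 3.6, 251.3]
tool_rot: [-180.0, 0.0, 25.4]
contact_force: [-1.4, -0.8, -2.4]
opening: 57.5
grasp_force: 65.2
```

```bash
python3 -c "
from h import *
print(tool(641.7,205.5,252,0))"
```

```text
(array([ 244.7, -107.4,   -0.8]), array([466.6,   3.6, 251.3]), array([-1.7998e+02,  2.0000e-02,  2.5370e+01]))
```

Scaled: 245 mm / 1000 = 0.245, -107 mm / 1000 = -0.107.

Call:
steer_hand(
  deltas=[
    [[0.06,-0.026,0,0,50],[0.12,-0.053,0,0,50],[0.18,-0.08,0,0,50],[0.245,-0.107,0,0,50],[0.245,-0.107,0,0,50],[0.245,-0.107,0,0,50],[0.245,-0.107,0,0,50],[0.245,-0.107,0.03,0,50],[0.245,-0.107,0.046,0,50],[0.245,-0.107,0.048,0,50],[0.245,-0.107,0.048,0,50],[0.245,-0.107,0.048,0,50]],
  ],
)

```text
time_s: 5.22
position: [643.0, 205.1, 204.8]
tool_rot: [180.0, -0.1, 25.4]
contact_force: [-0.6, 0.2, -1.8]
opening: 57.2
grasp_force: 65.3
```

```bash
python3 -c "
from h import *
print(tool(641.7,205.5,201,0))"
```

```text
(array([-1. , -0.9,  3.8]), array([643. , 205.1, 204.8]), array([ 1.7997e+02, -1.0000e-01,  2.5360e+01]))
```

Scaled: 3.5 mm / 1000 = 0.0035, 3 mm / 1000 = 0.003.

Call:
steer_hand(
  deltas=[
    [[-0.001,-0.0007,0.002,0,50],[-0.001,-0.0007,0.003,0,50],[-0.001,-0.0007,0.0035,0,50],[-0.001,-0.0007,0.0035,0,50]],
  ],
)

```text
time_s: 5.72
position: [641.4, 205.5, 201.5]
tool_rot: [180.0, -0.0, 25.4]
contact_force: [-3.7, -0.2, 5.7]
opening: 57.6
grasp_force: 65.9
```

Scaled: -216 mm / 1000 = -0.216, -100 mm / 1000 = -0.1.

Call:
steer_hand(
  deltas=[
    [[0,0,0,0,85],[0,0,0,0,85],[0,0,0,0,85],[0,0,-0.05,0,85],[0,0,-0.1,0,85],[-0.05,-0.016,-0.11,0,85],[-0.105,-0.033,-0.11,0,85],[-0.16,-0.05,-0.11,0,85],[-0.216,-0.069,-0.11,0,85],[-0.216,-0.069,-0.11,0,85],[-0.216,-0.069,-0.11,0,85],[-0.216,-0.069,-0.11,0,85]],
  ],
)

```text
time_s: 7.22
position: [418.2, 175.2, 310.7]
tool_rot: [180.0, -0.1, 25.4]
contact_force: [0.2, 0.7, 0.3]
opening: 84.9
grasp_force: 0.0
```

```bash
python3 - <<'E'
from h import *
c=camrig.camera("wrist");t=camrig.camera("top")
def ov(c,items,name,crop=None):
    im=c["color"][:,:,::-1].copy()
    for x,y,z,r in items:
        p=[px(c,[x+r*np.cos(a),y+r*np.sin(a),z]) for a in np.linspace(0,6.283,40)]
        cv2.polylines(im,[np.array(p).round().astype(int)],True,(0,0,255))
    if crop: im=im[crop[1]:crop[3],crop[0]:crop[2]]
    return cv2.resize(im,(400,300))
a=ov(c,[(416.4,175.2,50,29)],0)
b=ov(t,[(641.7,205.5,8,55),(641.7,205.5,70,29)],0,(139,156,219,216))
cv2.imwrite("pics/w2.png",np.hstack([a,b]))
print(tool(416.4,175.2,187,0))
E
```

```text
(array([ -1.5,  -0.7, 123.3]), array([417.9, 175.2, 310.3]), array([ 1.7999e+02, -4.0000e-02,  2.5350e+01]))
```

View pics/w2.png

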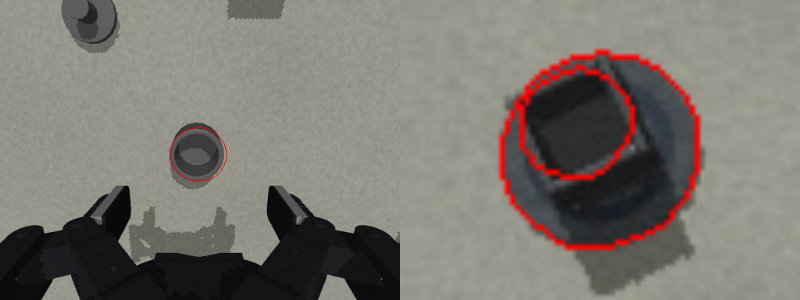

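Scaled: 122 mm / 1000 = 0.122, 100 mm / 1000 = 0.1.

Call:
steer_hand(
  deltas=[
    [[-0.001,-0.002,0.055,0,85],[-0.001,-0.002,0.1,0,85],[-0.001,-0.002,0.122,0,85],[-0.001,-0.002,0.122,0,85],[-0.001,-0.002,0.122,0,50],[-0.001,-0.002,0.122,0,50],[-0.001,-0.002,0.122,0,50],[-0.001,-0.002,0.122,0,50],[-0.001,-0.002,0.122,0,50],[-0.001,-0.002,0.122,0,50]],
  ],
)

```text
time_s: 8.57
position: [415.7, 176.7, 189.8]
tool_rot: [179.9, -0.2, 25.4]
contact_force: [-0.2, -0.0, 6.4]
opening: 57.2
grasp_force: 63.7
```

Call:
steer_hand(
  deltas=[
    [[0,0,-0.05,0,50],[0,0,-0.11,0,50],[0,0,-0.11,0,50],[0,0,-0.11,0,50]],
  ],
)

```text
time_s: 9.07
position: [414.4, 176.4, 298.2]
tool_rot: [180.0, -0.0, 25.4]
contact_force: [-0.3, -0.1, -2.6]
opening: 57.2
grasp_force: 65.5
```

```bash
python3 -c "
from h import *
print(tool(641.5,205.5,252,0))"
```

```text
(array([217.6,  71. ,  46.4]), array([414.4, 176.4, 298.2]), array([ 1.7999e+02, -3.0000e-02,  2.5370e+01]))
```

Scaled: 217.5 mm / 1000 = 0.2175, 165 mm / 1000 = 0.165.

Call:
steer_hand(
  deltas=[
    [[0.055,0.018,0,0,50],[0.11,0.036,0,0,50],[0.165,0.054,0,0,50],[0.2175,0.071,0,0,50],[0.2175,0.071,0,0,50],[0.2175,0.071,0,0,50],[0.2175,0.071,0,0,50],[0.2175,0.071,0.02,0,50],[0.2175,0.071,0.032,0,50],[0.2175,0.071,0.032,0,50],[0.2175,0.071,0.032,0,50]],
  ],
)

```text
time_s: 10.45
position: [641.9, 205.6, 266.9]
tool_rot: [180.0, -0.1, 25.4]
contact_force: [-0.5, -0.3, -1.9]
opening: 56.9
grasp_force: 65.5
```

```bash
python3 - <<'E'
from h import *
print(tool(641.5,205.5,252,0))
c=camrig.camera("wrist");s=camrig.camera("scene")
u,v=px(s,[641,205,80]).astype(int)
cv2.imwrite("pics/w3.png",np.hstack([cv2.resize(c["color"][:,:,::-1],(400,300)),cv2.resize(s["color"][v-36:v+36,u-48:u+48,::-1],(400,300))]))
E
```

```text
(array([-0.4, -0.1, 14.9]), array([641.9, 205.6, 266.9]), array([ 1.7998e+02, -5.0000e-02,  2.5370e+01]))
```

View pics/w3.png

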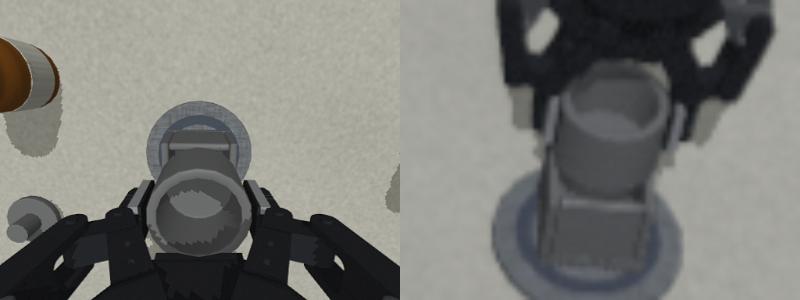

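The round canister hangs upright just above the square one, aligned with it (centred around x 200 in the wrist view). Lower it.

Scaled: 13.5 mm / 1000 = 0.0135, 12 mm / 1000 = 0.012.

Call:
steer_hand(
  deltas=[
    [[-0.0004,0,0.005,0,50],[-0.0004,0,0.009,0,50],[-0.0004,0,0.012,0,50],[-0.0004,0,0.0135,0,50],[-0.0004,0,0.0135,0,50],[-0.0004,0,0.0135,0,50]],
  ],
)

```text
time_s: 11.3
position: [641.6, 205.4, 253.9]
tool_rot: [180.0, -0.1, 25.4]
contact_force: [-1.4, -0.6, 5.3]
opening: 56.8
grasp_force: 66.2
```

Scaled: -180.7 mm / 1000 = -0.1807, -74.7 mm / 1000 = -0.0747.

Call:
steer_hand(
  deltas=[
    [[0,0,0,0,85],[0,0,0,0,85],[0,0,0,0,85],[0,0,-0.03,0,85],[0,0,-0.066,0,85],[-0.022,-0.055,-0.066,0,85],[-0.045,-0.108,-0.066,0,85],[-0.0747,-0.1807,-0.056,0,85],[-0.0747,-0.1807,-0.056,0,85],[-0.0747,-0.1807,-0.056,0,85],[-0.0747,-0.1807,-0.056,0,85]],
  ],
)

```text
time_s: 12.68
position: [497.9, 335.9, 309.0]
tool_rot: [180.0, -0.1, 25.3]
contact_force: [-0.7, -0.4, -0.9]
opening: 85.0
grasp_force: 0.0
```

```bash
python3 - <<'E'
from h import *
print(tool(496.6,336.6,192,0))
c=camrig.camera("wrist");s=camrig.camera("scene");im=c["color"][:,:,::-1].copy()
for z,r in((14,28),(36,11)):
    p=[px(c,[496.6+r*np.cos(a),336.6+r*np.sin(a),z]) for a in np.linspace(0,6.283,40)]
    cv2.polylines(im,[np.array(p).round().astype(int)],True,(0,0,255))
u,v=px(s,[641,205,80]).astype(int)
cv2.imwrite("pics/w4.png",np.hstack([cv2.resize(im[100:292,128:384],(400,300)),cv2.resize(s["color"][v-36:v+36,u-48:u+48,::-1],(400,300))]))
E
```

```text
(array([ -1. ,  -1.3, 117. ]), array([497.9, 335.9, 309. ]), array([ 1.7996e+02, -7.0000e-02,  2.5320e+01]))
```

View pics/w4.png

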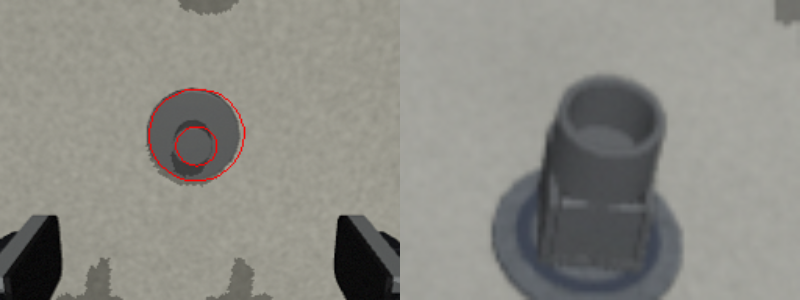

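Scaled: 117 mm / 1000 = 0.117, 100 mm / 1000 = 0.1.

Call:
steer_hand(
  deltas=[
    [[-0.001,-0.002,0.055,0,85],[-0.001,-0.002,0.1,0,60],[-0.001,-0.002,0.117,0,40],[-0.001,-0.002,0.117,0,15],[-0.001,-0.002,0.117,0,15],[-0.001,-0.002,0.117,0,15],[-0.001,-0.002,0.117,0,15],[-0.001,-0.002,0.117,0,15],[-0.001,-0.002,0.117,0,15],[-0.001,-0.002,0.117,0,15],[-0.001,-0.002,0.117,0,15]],
  ],
)

```text
time_s: 14.15
position: [495.2, 338.3, 192.9]
tool_rot: [180.0, -0.1, 25.4]
contact_force: [-0.6, -0.4, 5.5]
opening: 19.2
grasp_force: 59.3
```

Call:
steer_hand(
  deltas=[
    [[0,0,-0.06,0,15],[0,0,-0.12,0,15],[0,0,-0.16,0,15],[0,0,-0.16,0,15],[0,0,-0.16,0,15]],
  ],
)

```text
time_s: 14.78
position: [494.3, 337.8, 350.8]
tool_rot: [-180.0, 0.1, 25.4]
contact_force: [0.1, 0.1, -1.5]
opening: 19.4
grasp_force: 59.2
```

```bash
python3 -c "
from h import *
print(tool(641.5,205.5,300,0))"
```

```text
(array([ 76.3, 182.6,  50.7]), array([494.3, 337.8, 350.8]), array([-1.800e+02,  9.000e-02,  2.538e+01]))
```

Scaled: 182.6 mm / 1000 = 0.1826, 145 mm / 1000 = 0.145.

Call:
steer_hand(
  deltas=[
    [[0.02,0.05,0,0,15],[0.04,0.1,0,0,15],[0.06,0.145,0,0,15],[0.0763,0.1826,0.01,0,15],[0.0763,0.1826,0.031,0,15],[0.0763,0.1826,0.031,0,15],[0.0763,0.1826,0.031,0,15],[0.0763,0.1826,0.031,0,15]],
  ],
)

```text
time_s: 15.78
position: [641.8, 206.4, 321.4]
tool_rot: [180.0, -0.1, 25.4]
contact_force: [1.0, -0.0, -0.6]
opening: 19.0
grasp_force: 59.2
```

```bash
python3 - <<'E'
from h import *
print(tool(641.5,205.5,301,0))
c=camrig.camera("wrist");s=camrig.camera("scene");im=c["color"][:,:,::-1].copy()
u,v=px(s,[641,205,100]).astype(int)
cv2.imwrite("pics/w5.png",np.hstack([cv2.resize(im[100:384,66:446],(400,300)),cv2.resize(s["color"][v-36:v+36,u-48:u+48,::-1],(400,300))]))
E
```

```text
(array([-0.7,  0.7, 20.4]), array([641.8, 206.4, 321.4]), array([ 1.7999e+02, -5.0000e-02,  2.5430e+01]))
```

View pics/w5.png

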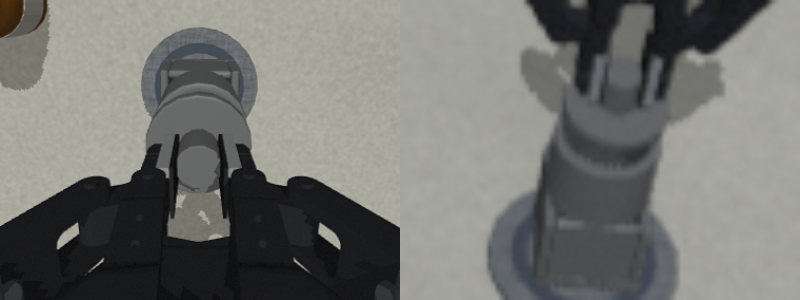

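The lid hangs level and lines up with the stack in both views, centred near x 198 in the wrist view. Lower it.

Scaled: 19.5 mm / 1000 = 0.0195, 17 mm / 1000 = 0.017.

Call:
steer_hand(
  deltas=[
    [[-0.0007,0.0007,0.008,0,15],[-0.0007,0.0007,0.014,0,15],[-0.0007,0.0007,0.017,0,15],[-0.0007,0.0007,0.0195,0,15],[-0.0007,0.0007,0.0195,0,15],[-0.0007,0.0007,0.0195,0,15]],
  ],
)

```text
time_s: 16.62
position: [641.7, 204.8, 301.3]
tool_rot: [-180.0, -0.0, 25.4]
contact_force: [0.1, -0.9, -0.9]
opening: 19.2
grasp_force: 59.2
```

Scaled: 2 mm / 1000 = 0.002, 1 mm / 1000 = 0.001.

Call:
steer_hand(
  deltas=[
    [[0,0,0.001,0,15],[0,0,0.002,0,15],[0,0,0.002,0,15]],
  ],
)

```text
time_s: 17.0
position: [642.0, 204.8, 300.9]
tool_rot: [179.9, -0.1, 25.4]
contact_force: [-1.0, -0.4, 6.2]
opening: 19.2
grasp_force: 59.9
```

Scaled: -358.3 mm / 1000 = -0.3583, 236.4 mm / 1000 = 0.2364, -15.3 degrees / 90 = -0.17.

Call:
steer_hand(
  deltas=[
    [[0,0,0,0,70],[0,0,0,0,85],[0,0,-0.03,0,85],[0,0,-0.06,0,85],[-0.04,0.027,-0.09,0,85],[-0.09,0.06,-0.09,-0.0556,85],[-0.14,0.092,-0.09,-0.1111,85],[-0.19,0.125,-0.08,-0.17,85],[-0.24,0.158,-0.06,-0.17,85],[-0.29,0.192,-0.04,-0.17,85],[-0.3583,0.2364,-0.009,-0.17,85],[-0.3583,0.2364,-0.009,-0.17,85],[-0.3583,0.2364,-0.009,-0.17,85],[-0.3583,0.2364,-0.009,-0.17,85],[-0.3583,0.2364,-0.009,-0.17,85]],
  ],
)

```text
time_s: 18.88
position: [419.9, -161.6, 308.7]
tool_rot: [180.0, -0.0, 40.8]
contact_force: [1.1, -0.3, -0.0]
opening: 84.8
grasp_force: 0.0
```

```bash
python3 - <<'E'
from h import *
print(tool(419.7,-162.2,180,0))
c=camrig.camera("wrist");s=camrig.camera("scene");im=c["color"][:,:,::-1].copy()
p=[px(c,[419.7+31*np.cos(a),-162.2+31*np.sin(a),40]) for a in np.linspace(0,6.283,40)]
cv2.polylines(im,[np.array(p).round().astype(int)],True,(0,0,255))
u,v=px(s,[641,205,80]).astype(int)
cv2.imwrite("pics/w6.png",np.hstack([cv2.resize(im[100:292,128:384],(400,300)),cv2.resize(s["color"][v-36:v+36,u-48:u+48,::-1],(400,300))]))
E
```

```text
(array([ -0.6,   0.3, 128.7]), array([ 419.9, -161.6,  308.7]), array([ 1.7995e+02, -3.0000e-02,  4.0760e+01]))
```

View pics/w6.png

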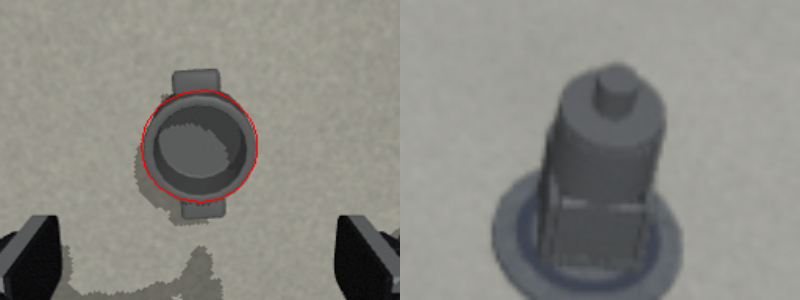

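Scaled: 127 mm / 1000 = 0.127, 110 mm / 1000 = 0.11, -3 degrees / 90 = -0.0333.

Call:
steer_hand(
  deltas=[
    [[-0.0005,-0.0005,0.06,-0.0333,85],[-0.0005,-0.0005,0.11,-0.0333,85],[-0.0005,-0.0005,0.127,-0.0333,85],[-0.0005,-0.0005,0.127,-0.0333,85],[-0.0005,-0.0005,0.127,-0.0333,55],[-0.0005,-0.0005,0.127,-0.0333,55],[-0.0005,-0.0005,0.127,-0.0333,55],[-0.0005,-0.0005,0.127,-0.0333,55],[-0.0005,-0.0005,0.127,-0.0333,55],[-0.0005,-0.0005,0.127,-0.0333,55]],
  ],
)

```text
time_s: 20.23
position: [419.1, -162.4, 182.9]
tool_rot: [179.8, -0.0, 43.7]
contact_force: [-0.0, 1.6, 6.4]
opening: 61.5
grasp_force: 64.1
```

Call:
steer_hand(
  deltas=[
    [[0,0,-0.04,0,55],[0,0,-0.07,0,55],[0,0,-0.07,0,55],[0,0,-0.07,0,55]],
  ],
)

```text
time_s: 20.72
position: [418.2, -162.0, 251.2]
tool_rot: [180.0, -0.0, 43.7]
contact_force: [0.2, 0.4, -1.8]
opening: 61.5
grasp_force: 66.3
```

```bash
python3 -c "
from h import *
print(tool(643.5,-187.9,191,0))"
```

```text
(array([145.1, 174.2,  60.3]), array([ 418.2, -162. ,  251.2]), array([179.98,  -0.  ,  43.67]))
```

Scaled: 174 mm / 1000 = 0.174, 145 mm / 1000 = 0.145.

Call:
steer_hand(
  deltas=[
    [[0.036,0.043,0,0,55],[0.072,0.087,0,0,55],[0.108,0.13,0,0,55],[0.145,0.174,0,0,55],[0.145,0.174,0,0,55],[0.145,0.174,0,0,55],[0.145,0.174,0.03,0,55],[0.145,0.174,0.05,0,55],[0.145,0.174,0.056,0,55],[0.145,0.174,0.059,0,55],[0.145,0.174,0.06,0,55],[0.145,0.174,0.06,0,55],[0.145,0.174,0.06,0,55]],
  ],
)

```text
time_s: 22.35
position: [643.7, -188.1, 191.8]
tool_rot: [179.9, -0.0, 43.7]
contact_force: [-0.6, -0.2, -1.4]
opening: 61.3
grasp_force: 66.3
```

Scaled: 1.5 mm / 1000 = 0.0015, 1 mm / 1000 = 0.001.

Call:
steer_hand(
  deltas=[
    [[0,0,0.001,0,55],[0,0,0.0015,0,55],[0,0,0.0015,0,55]],
  ],
)

```text
time_s: 22.72
position: [643.7, -188.0, 191.0]
tool_rot: [179.9, -0.0, 43.7]
contact_force: [-2.1, 0.8, 6.1]
opening: 61.3
grasp_force: 67.1
```

Scaled: -230.7 mm / 1000 = -0.2307, -110 mm / 1000 = -0.11, -55.6 degrees / 90 = -0.6178.

Call:
steer_hand(
  deltas=[
    [[0,0,0,0,85],[0,0,0,0,85],[0,0,0,0,85],[0,0,-0.05,0,85],[0,0,-0.11,0,85],[-0.05,-0.004,-0.118,-0.1111,85],[-0.1,-0.009,-0.118,-0.2222,85],[-0.15,-0.014,-0.118,-0.3333,85],[-0.2,-0.018,-0.118,-0.4444,85],[-0.2307,-0.0214,-0.118,-0.5556,85],[-0.2307,-0.0214,-0.118,-0.6178,85],[-0.2307,-0.0214,-0.118,-0.6178,85],[-0.2307,-0.0214,-0.118,-0.6178,85],[-0.2307,-0.0214,-0.118,-0.6178,85]],
  ],
)

```text
time_s: 24.48
position: [462.3, -331.5, 307.6]
tool_rot: [-180.0, -0.0, 99.3]
contact_force: [-0.7, 0.2, 0.1]
opening: 85.3
grasp_force: 0.0
```

```bash
python3 - <<'E'
from h import *
print(tool(462.1,-331.9,192,0))
c=camrig.camera("wrist");t=camrig.camera("top");im=c["color"][:,:,::-1].copy();tm=t["color"][:,:,::-1].copy()
def ring(c,im,x,y,z,r):
    p=[px(c,[x+r*np.cos(a),y+r*np.sin(a),z]) for a in np.linspace(0,6.283,40)]
    cv2.polylines(im,[np.array(p).round().astype(int)],True,(0,0,255))
ring(c,im,462.1,-331.9,14,30)
u,v=px(t,[643.5,-187.9,8]).astype(int)
cv2.imwrite("pics/w7.png",np.hstack([cv2.resize(im[100:292,128:384],(400,300)),cv2.resize(tm[v-30:v+30,u-40:u+40],(400,300))]));print(u,v)
E
```

```text
(array([ -0.4,  -0.2, 115.6]), array([ 462.3, -331.5,  307.6]), array([-180.  ,   -0.  ,   99.26]))
320 181
```

View pics/w7.png

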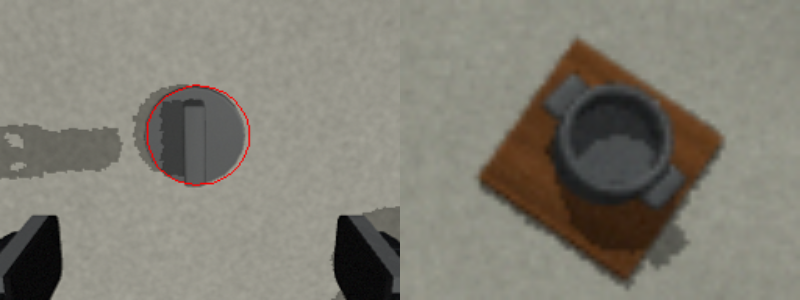

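Scaled: 116 mm / 1000 = 0.116, 100 mm / 1000 = 0.1.

Call:
steer_hand(
  deltas=[
    [[-0.0005,-0.002,0.055,0,85],[-0.0005,-0.002,0.1,0,60],[-0.0005,-0.002,0.116,0,40],[-0.0005,-0.002,0.116,0,5],[-0.0005,-0.002,0.116,0,5],[-0.0005,-0.002,0.116,0,5],[-0.0005,-0.002,0.116,0,5],[-0.0005,-0.002,0.116,0,5],[-0.0005,-0.002,0.116,0,5],[-0.0005,-0.002,0.116,0,5],[-0.0005,-0.002,0.116,0,5],[-0.0005,-0.002,0.116,0,5]],
  ],
)

```text
time_s: 26.08
position: [460.6, -333.2, 193.5]
tool_rot: [179.9, 0.2, 99.3]
contact_force: [-0.8, -0.3, 6.4]
opening: 10.1
grasp_force: 62.3
```

Call:
steer_hand(
  deltas=[
    [[0,0,-0.04,0,5],[0,0,-0.08,0,5],[0,0,-0.08,0,5],[0,0,-0.08,0,5]],
  ],
)

```text
time_s: 26.58
position: [459.7, -332.3, 271.5]
tool_rot: [-180.0, -0.0, 99.3]
contact_force: [0.2, 0.2, -1.3]
opening: 10.2
grasp_force: 61.3
```

```bash
python3 -c "
from h import *
t=camrig.camera('top')
d=w(t,322.2,179.2,48);print(d,w(t,320,182.2,8))
print(tool(d[0],d[1],234,0))"
```

```text
[ 641.43287101 -186.61416234   48.        ] [ 642.59812519 -187.50872136    8.        ]
(array([114.3, 203. ,  36.8]), array([ 459.5, -332.2,  270.8]), array([-1.7994e+02, -9.0000e-02,  9.9270e+01]))
```

Scaled: 203.5 mm / 1000 = 0.2035, 153 mm / 1000 = 0.153.

Call:
steer_hand(
  deltas=[
    [[0.029,0.051,0,0,5],[0.057,0.102,0,0,5],[0.086,0.153,0,0,5],[0.1138,0.2035,0,0,5],[0.1138,0.2035,0,0,5],[0.1138,0.2035,0,0,5],[0.1138,0.2035,0.015,0,5],[0.1138,0.2035,0.018,0,5],[0.1138,0.2035,0.018,0,5]],
  ],
)

```text
time_s: 27.75
position: [641.8, -188.3, 252.9]
tool_rot: [-179.9, -0.1, 99.2]
contact_force: [0.0, 0.6, -0.4]
opening: 10.0
grasp_force: 61.3
```

```bash
python3 - <<'E'
from h import *
print(tool(642.2,-187.2,234,0))
c=camrig.camera("wrist");s=camrig.camera("scene");im=c["color"][:,:,::-1].copy()
u,v=px(s,[642,-187,40]).astype(int)
cv2.imwrite("pics/w8.png",np.hstack([cv2.resize(im[100:384,66:446],(400,300)),cv2.resize(s["color"][v-36:v+36,u-48:u+48,::-1],(400,300))]))
E
```

```text
(array([ 1. ,  0.6, 18.9]), array([ 641.8, -188.3,  252.9]), array([-1.7993e+02, -5.0000e-02,  9.9190e+01]))
```

View pics/w8.png

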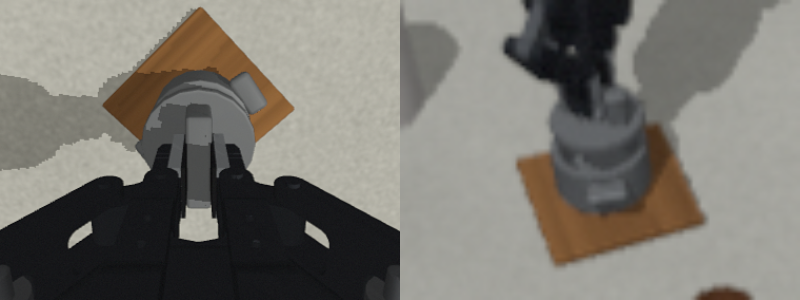

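The lid is level over the dish (disc at about x 600, y 120 against the dish at 600, 180 in the scene crop). Lower it.

Scaled: 19 mm / 1000 = 0.019, 17 mm / 1000 = 0.017.

Call:
steer_hand(
  deltas=[
    [[0.001,0.0006,0.008,0,5],[0.001,0.0006,0.014,0,5],[0.001,0.0006,0.017,0,5],[0.001,0.0006,0.019,0,5],[0.001,0.0006,0.019,0,5],[0.001,0.0006,0.019,0,5]],
  ],
)

```text
time_s: 28.6
position: [643.0, -186.4, 235.6]
tool_rot: [180.0, 0.0, 99.3]
contact_force: [-1.8, 1.7, 5.8]
opening: 10.2
grasp_force: 62.2
```

Scaled: -180 mm / 1000 = -0.18, -140 mm / 1000 = -0.14.

Call:
steer_hand(
  deltas=[
    [[0,0,0,0,60],[0,0,0,0,60],[0,0,0,0,60],[0,0,0,0,60],[0,0,-0.05,0,60],[0,0,-0.11,0,60],[0.06,0,-0.14,0,60],[0,-0.06,-0.14,0,60],[-0.06,-0.12,-0.14,0,60],[-0.12,-0.18,-0.14,0,60],[-0.12,-0.18,-0.14,0,60],[-0.12,-0.18,-0.14,0,60]],
  ],
)

```text
time_s: 30.1
position: [482.2, -337.4, 374.8]
tool_rot: [-180.0, 0.1, 98.9]
contact_force: [1.0, -0.2, 0.0]
opening: 60.1
grasp_force: 0.0
```

```bash
python3 - <<'E'
from h import *
s=camrig.camera("scene");t=camrig.camera("top")
cv2.imwrite("pics/fin.png",np.hstack([cv2.resize(s["color"][120:270,140:440,::-1],(500,250)),cv2.resize(t["color"][130:220,130:238,::-1],(300,250))]))
a=t["color"][:,:,::-1]
E
```

```text
(no output)
```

View pics/fin.png

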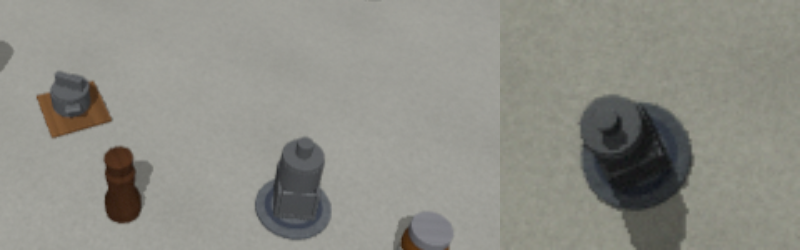

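Both stacks stand upright and closed: the dish with its lid at (70, 95) and the canister stack at (300, 180). The pepper mill and jam jar are undisturbed, so I am handing in.

```bash
python3 -c "
from station import ctrl, camrig, get_obs
print(ctrl.sign_off())"
```

```text
the job is handed in; nothing more can be done
None
```

I built both stacks and handed the job in at about 30 s: the square canister, round canister and knob lid on the round mat, and the eared dish with its bar lid on the square board. All pieces looked upright and fully home in the last picture. I did not touch the mug, pepper mill or jam jar, and no verdict was printed.

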